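Set up the tamping stand with the washed espresso tools

ROBOT

A 7-joint arm with a two-finger parallel gripper is mounted at the origin on a cart in front of the work surface, level with it; the furniture and walls round the work are solid. World frame = base frame: x ahead of the robot, y to its left, z up, the work surface at z = 0. Lengths are in m, angles in degrees, forces in N, time in s.
With the tool pointing down it reaches from about 0.35 to 0.775 m from the base axis. Payload 3.1 kg.
Tool frame: the origin (TCP) lies on the centre line of the jaws, within the pads' length; the fingertips stand 17 mm ahead of it and the grasp point (between the pads) lies 2 mm behind it (robot.tip_reach is the distance from the TCP to the fingertips, in m); z points along the fingers, y is the line along which they close (so a half turn about z gives the same grasp; the last joint's range is limited). The gripper opens to 85 mm and grips with 20 to 120 N. Pads are 22 mm wide; open, the fingers measure 114 mm over their backs; the gripper's body (76 mm by 85 mm) begins 54 mm behind the grasp point. The pads swing forward as they close: fully open they stand 13 mm farther back than shut.
Start: joints at [70.777, 17.813, 0.802, 86.603, -0.252, 75.585, -1.558], TCP at [0.159, -0.526, 0.248] pointing down, gripper open.
Joint ranges: [-154.91, 154.91], [-16.99, 109.72], [-72.82, 74.43], [7.12, 147.25], [-82.49, 262.49], [11.32, 116.49], [-174.64, 174.64]. Speed limits (degrees/s): [159.86, 159.86, 180, 180, 180, 180, 180].

INTERFACE

Orientations are given as [roll, pitch, yaw] about the fixed x, y, z axes, in that order (R = Rz(yaw) Ry(pitch) Rx(roll)).
In Python, from station import robot, fingers, vision, workorder, recognise gives the robot as it stands. Calls block until the motion is done:
- robot.move_to(position, orientation): joint-space move of the TCP to a pose.
- robot.line_to(position, orientation=None, velocity=0.15, f_stop=None): straight line of the TCP; orientation=None keeps the orientation; velocity is the mean speed in m/s. With f_stop (N) it stops when the force on the tool has changed by that much, and returns True; else False.
- robot.move_j(angles): joint-space move.
- fingers.gripper_to(opening, force=None): opening from 0.0 (shut) to 1.0 (fully open); force is the grip in N (None keeps the last); returns when the fingers have stopped.
- robot.pause(seconds).
- robot.inverse_kinematics(position, orientation): joint angles nearest the present ones, or None.
- vision.grab_frame(name): name is "side" or "top"; returns the picture (400x640x3 uint8, red, green, blue); there is no depth.
- vision.calibration(name): a dict with "mtx" (3x3 intrinsics, pixels), "k1" (the pictures are not rectified: a ray, as slopes to the right and down, at radius r is drawn at 1 + k1 r^2 times it, then the intrinsics apply), "extrinsics" (4x4, takes a point from world to camera coordinates). Camera axes: x right, y up, looking along -z (the intrinsics and any distortion apply to the point x, -y, -z); pixel columns grow to the right and rows downward; lengths in m; the calibration is good to about 2 mm. A picture is of the moment at which its call begins. calibration takes no time and is no camera call.
A pose or a line that the arm cannot do raises robot.PlanningError and nothing moves.
- workorder.close_job(): hands the job in; it is judged then, once.
Trained networks look in the newest picture that a camera, given by its name, has taken for a name from the list of things; names that differ only in an ending like _2 or _b are one class to them, and where a whole thing is asked for, a point or a joint stands for the part that bears it (a point fixed in the world has none). Each returns a list of dicts, best first, with "p" (0 to 1); they miss things now and then, are a little off and sometimes report something else, mostly with a low value. They report only what shows in the picture. A call takes as long as a camera call.
- recognise(label, camera): "rect" ([centre column, centre row, width, height] in pixels, round what is visible of it).
Readings, each from a call of its own:
- robot.current_time_s(): time.
- robot.current_joint_positions(): joint angles.
- robot.current_dq(): joint speeds.
- robot.current_joint_torque(): joint torques, N m.
- robot.current_tool_pos(): TCP position.
- robot.current_eef_rot(): TCP orientation.
- robot.current_contact_force(): force on the tool from outside, world axes, zero at the start.
- robot.current_torque(): the same for the moment, N m.
- robot.current_finger_gap(): opening from 0.0 (shut) to 1.0 (fully open).
- robot.current_gripper_force(): force on a finger pad.
Only numpy, scipy, OpenCV 4.12 (cv2) and the standard library are available. Lean on these libraries where they do the work, as an engineer would, in place of code of your own. Each camera call takes 0.05 s, during which the arm holds its last target. There are 200 camera calls.

TASK

The washed espresso tools are drying on the mat among the crockery; set them up for service. First lay the portafilter in the tamping stand, head down in the round seat and handle out through the notch; then drop the filter basket into the portafilter until its rim rests on the ring, and after that set the levelling tool flat and centred on the basket. At whatever moment suits you, also stand the tamper in its tamper rest, fully down; leave the two shot glasses and the white espresso cup standing where they are.

Things in the scene. Friction and masses are not known exactly. Their poses are not given: they have to be found in the camera images.
- portafilter: Steel ring without a bottom (70 mm outside, 60 inside, 29 high; ears reach 40 mm from its axis) with a black round handle. Origin: ring's axis, underside; +x from the ring along the handle, +z up. Neck and handle axis at z = 17 mm: neck 20 mm thick, x = 35 to 52; handle x = 52 to 151, 26 mm thick at x = 55 to 80, later up to 34. 0.36 kg, mass centre about x = 20 mm. Lies flat on the mat.
- filter_basket: Shallow round steel bowl with perforated floor, 24 mm high: round rim 65 mm across at z = 20 to 24 mm, below it a wall tapering from 57 mm to 50 mm across at the floor. Origin: centre of the underside, +z up; stands upright on the mat, whose flat top is 8 mm above the work surface. Home in the portafilter its rim rests on the ring, its origin 9 mm above the portafilter's origin. 0.04 kg.
- leveller: Levelling tool: low cylinder 62 mm across and 34 mm high, pale steel with a dark brown top. Origin: centre of the underside, +z up; stands upright on the mat. On the basket it rests on the basket's rim, its origin 24 mm above the basket's origin. 0.32 kg.
- tamper: Tamper: steel foot 58 mm across and 26 mm high with an upright dark brown handle 30 mm thick at most, 102 mm high in all. Origin: centre of the underside, +z up; stands upright. 0.38 kg.
- tamping_stand: Tamping stand, fixed: brown wooden block, 100 x 104 mm, 36 high, with a round seat 76 mm wide (2 mm bevel, floor at z = 20 mm) and a notch 30 mm wide for the portafilter's neck. Origin: seat's axis, at the underside, level with the mat's top; +x from the seat out through the notch, block face at x = 46 mm. A seated portafilter has its origin 20 mm above this one and its +x along this +x.
- tamper_rest: Tamper rest, fixed: low round brown wooden cup, 82 mm across and 24 mm high, with a bore 64 mm wide (2 mm bevel) whose floor is 8 mm above its underside. Origin: centre of the underside, which stands on the mat.
- shot_glass: Shot glass to be left alone: clear, 60 mm across, 68 mm high, stands on the mat in line with the tools. Origin: centre of the underside.
- espresso_cup: White espresso cup to be left alone: 75 x 92 mm, 47 mm high, stands on the mat behind the tools. Origin: centre of the underside.
- back_glass: A second, like shot glass to be left alone, at the far edge of the mat beside the espresso cup; 60 mm across, 68 mm high. Origin: centre of the underside.

How it is judged (in metres and radians):
On the way, in this order (a step that is already met when the one before it is completed fails the run):
1. the portafilter lies in the stand's seat with its handle out through the notch, let go (horizontal distance between portafilter and tamping_stand below 0.006 m and z of portafilter in the frame of tamping_stand between 0.017 and 0.0235 m and angle between portafilter's own z axis and vertical below 0.08 rad and angle between the x axis of portafilter and the x axis of tamping_stand, either way round below 0.25 rad and not (contact force between the fingers and portafilter above 0.2 N)), for 0.2 s.
2. the filter basket is down in the portafilter in the stand, its rim on the ring, let go (horizontal distance between portafilter and tamping_stand below 0.006 m and z of portafilter in the frame of tamping_stand between 0.017 and 0.0235 m and angle between each of portafilter, filter_basket's own z axis and vertical below 0.08 rad and angle between the x axis of portafilter and the x axis of tamping_stand, either way round below 0.25 rad and horizontal distance between filter_basket and portafilter below 0.004 m and z of filter_basket in the frame of portafilter between 0.006 and 0.0125 m and not (contact force between the fingers and filter_basket above 0.2 N)), for 0.2 s.
3. the levelling tool lies flat on the basket in the portafilter, let go (horizontal distance between portafilter and tamping_stand below 0.006 m and z of portafilter in the frame of tamping_stand between 0.017 and 0.0235 m and angle between each of portafilter, filter_basket, leveller's own z axis and vertical below 0.08 rad and angle between the x axis of portafilter and the x axis of tamping_stand, either way round below 0.25 rad and horizontal distance between filter_basket and portafilter below 0.004 m and z of filter_basket in the frame of portafilter between 0.006 and 0.0125 m and horizontal distance between leveller and filter_basket below 0.01 m and z of leveller in the frame of filter_basket between 0.021 and 0.027 m and not (contact force between the fingers and leveller above 0.2 N)), for 0.2 s.
At the end, for the whole second after the job is handed in: Portafilter level in the seat (6 mm off axis at most, 0.25 rad), basket home in it (4 mm), levelling tool flat on the basket (10 mm), tamper upright in its rest (6 mm), heights within 3 mm, tilt under 0.08 rad, all at rest (horizontal distance between portafilter and tamping_stand below 0.006 m and z of portafilter in the frame of tamping_stand between 0.017 and 0.0235 m and angle between each of portafilter, filter_basket, leveller, tamper's own z axis and vertical below 0.08 rad and angle between the x axis of portafilter and the x axis of tamping_stand, either way round below 0.25 rad and horizontal distance between filter_basket and portafilter below 0.004 m and z of filter_basket in the frame of portafilter between 0.006 and 0.0125 m and horizontal distance between leveller and filter_basket below 0.01 m and z of leveller in the frame of filter_basket between 0.021 and 0.027 m and horizontal distance between tamper and tamper_rest below 0.006 m and z of tamper in the frame of tamper_rest between 0.005 and 0.011 m and linear speed of each of portafilter, filter_basket, leveller, tamper below 0.02 m/s); the robot touches nothing.
It fails at once if the shot glass is pushed more than 25 mm or tipped over (distance of shot_glass from where it was at the start of the episode above 0.025 m or angle between shot_glass's own z axis and vertical above 0.4 rad).
It fails at once if the espresso cup is pushed more than 25 mm or tipped over (distance of espresso_cup from where it was at the start of the episode above 0.025 m or angle between espresso_cup's own z axis and vertical above 0.4 rad).
It fails at once if the far shot glass is pushed more than 25 mm or tipped over (distance of back_glass from where it was at the start of the episode above 0.025 m or angle between back_glass's own z axis and vertical above 0.4 rad).
It also fails if it takes over 96 s, if anything falls off the work surface, if the arm or the gripper's body presses on something with over 40 N, if the wrist force passes 120 N, or if a joint passes its speed limit or range.

## Working session

There is one attempt and no reset: what is moved stays moved. The work goes in short steps, each a Python script; the robot and the scene stay as the last script left them, time stands still between calls to the robot, and variables do not carry over. Pictures are saved under pics/ and viewed, at most 14 in all, crops included, and the job is handed in when it is done.

```bash
ls; mkdir -p pics; python3 - <<'E'
from station import robot, fingers, vision, workorder, recognise
import cv2
for c in("side","top"):
    im=vision.grab_frame(c); cv2.imwrite(f"pics/{c}0.png",im[:,:,::-1])
    k=vision.calibration(c); print(c,k)
    for n in["portafilter","filter_basket","leveller","tamper","tamping_stand","tamper_rest","shot_glass","espresso_cup","back_glass"]:
        print(n,[([round(float(x),1) for x in r["rect"]],round(float(r["p"]),2)) for r in recognise(n,c)])
print(robot.current_time_s())
E
```

```text
pics
side {'mtx': array([[385.4770076 ,   0.        , 321.12191239],
       [  0.        , 385.4770076 , 198.88402912],
       [  0.        ,   0.        ,   1.        ]]), 'k1': -0.07165623480494555, 'extrinsics': array([[ 0.89529346, -0.44537379, -0.00958142, -0.4234628 ],
       [ 0.23253121,  0.44887403,  0.86281015, -0.26917342],
       [-0.37997217, -0.77469626,  0.50543729, -0.48289912],
       [ 0.        ,  0.        ,  0.        ,  1.        ]])}
portafilter [([336.1, 214.7, 76.6, 44.7], 0.84)]
filter_basket [([240.6, 181.8, 27.5, 15.6], 0.81)]
leveller [([274.6, 249.2, 30.9, 36.9], 0.69)]
tamper [([261.4, 213.0, 27.5, 49.4], 0.67)]
tamping_stand [([313.3, 182.1, 51.2, 34.3], 0.96)]
tamper_rest [([394.1, 243.8, 37.8, 38.7], 0.6)]
shot_glass [([300.3, 279.9, 36.0, 55.1], 0.96)]
espresso_cup []
back_glass [([382.5, 181.6, 25.0, 36.2], 0.91)]
top {'mtx': array([[481.7852922 ,   0.        , 319.83531126],
       [  0.        , 481.7852922 , 204.99037694],
       [  0.        ,   0.        ,   1.        ]]), 'k1': -0.14258191100856704, 'extrinsics': array([[ 2.41886626e-02, -9.9
[... 159 characters left out ...]
5e-01, -7.98423286e-04,  9.81895502e-01,
        -1.00304893e+00],
       [ 0.00000000e+00,  0.00000000e+00,  0.00000000e+00,
         1.00000000e+00]])}
portafilter [([331.8, 211.0, 38.0, 78.0], 0.59)]
filter_basket [([231.8, 270.4, 31.3, 28.3], 0.93), ([317.5, 276.9, 24.3, 29.8], 0.57)]
leveller [([363.1, 281.4, 30.0, 25.6], 0.87)]
tamper [([316.4, 275.4, 25.1, 27.2], 0.71)]
tamping_stand [([273.9, 199.0, 49.1, 49.8], 0.64), ([318.6, 276.6, 24.4, 27.2], 0.59)]
tamper_rest [([399.6, 187.4, 37.4, 39.2], 0.98)]
shot_glass [([415.8, 281.4, 32.4, 26.1], 0.95)]
espresso_cup [([362.2, 139.9, 42.4, 29.1], 0.8), ([364.4, 283.2, 28.4, 29.5], 0.43)]
back_glass [([316.6, 143.8, 21.8, 30.1], 0.94)]
1.0
```

```bash
python3 - <<'E'
import cv2
t=cv2.imread("pics/top0.png")[110:310,190:450]; cv2.imwrite("pics/topc.png",cv2.resize(t,None,fx=3,fy=3,interpolation=cv2.INTER_CUBIC)[:600,:800])
t=cv2.imread("pics/side0.png")[140:330,200:440]; cv2.imwrite("pics/sidec.png",cv2.resize(t,None,fx=3,fy=3,interpolation=cv2.INTER_CUBIC))
E
```

```text
(no output)
```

View pics/topc.png

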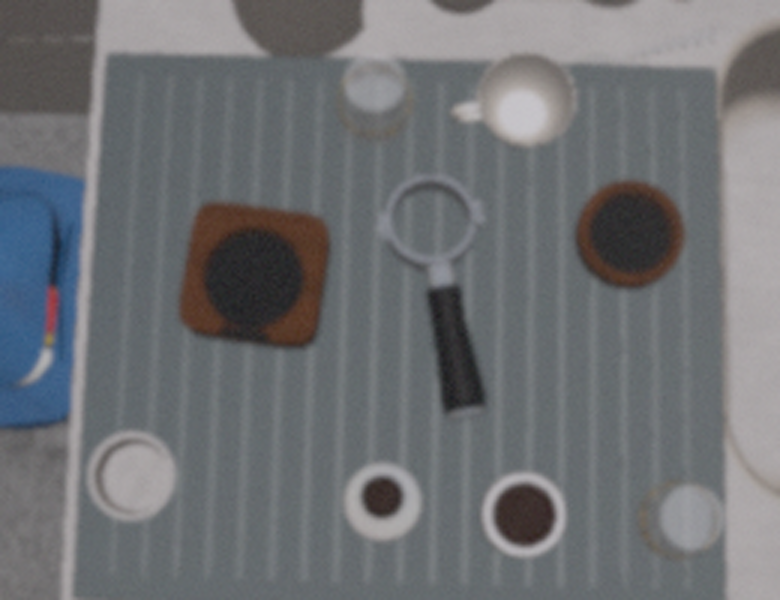

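View pics/sidec.png

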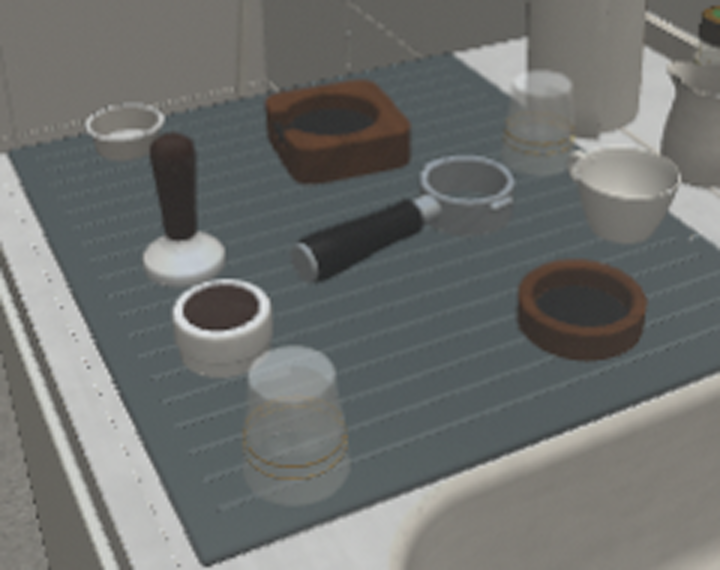

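```bash
cat > seg.py <<'E'
import numpy as np, cv2
def project(k,P):
    P=np.atleast_2d(P); E=k["extrinsics"]; q=P@E[:3,:3].T+E[:3,3]
    s=np.c_[q[:,0],-q[:,1]]/-q[:,2:3]; s=s*(1+k["k1"]*(s**2).sum(1,keepdims=True))
    return s*[k["mtx"][0,0],k["mtx"][1,1]]+k["mtx"][:2,2]
def back(k,uv,z):
    d=(np.array(uv)-k["mtx"][:2,2])/[k["mtx"][0,0],k["mtx"][1,1]]; s=d.copy()
    for _ in range(10): s=d/(1+k["k1"]*(s@s))
    R,t=k["extrinsics"][:3,:3],k["extrinsics"][:3,3]
    r=R.T@np.array([s[0],-s[1],-1]); c=-R.T@t
    return c+r*(z-c[2])/r[2]
E
python3 - <<'E'
from station import vision
import numpy as np, cv2
from seg import *
out=[]
for c,(y0,y1,x0,x1) in{"top":(110,310,190,450),"side":(140,330,200,440)}.items():
    im=np.mean([vision.grab_frame(c).astype(float) for _ in range(8)],0); np.save(f"{c}.npy",im)
    w=im[y0:y1,x0:x1]; mat=np.median(w.reshape(-1,3),0)
    V=w.mean(2); rb=w[:,:,0]-w[:,:,2]; print(c,mat,mat.mean())
    o=np.zeros(w.shape,np.uint8)
    o[...,2]=255*(rb>8); o[...,1]=255*(V>mat.mean()+28); o[...,0]=255*(V<mat.mean()-28)
    out.append(cv2.resize(o,(390,300),interpolation=cv2.INTER_NEAREST))
    big=cv2.resize(w[:,:,::-1].clip(0,255).astype(np.uint8),(390,300),interpolation=cv2.INTER_CUBIC); out.append(big)
cv2.imwrite("pics/mask.png",np.vstack([np.hstack(out[:2]),np.hstack(out[2:])]))
T,S=vision.calibration("top"),vision.calibration("side")
for n,t,z in[("basket",(231.8,270.4),.02),("tamper",(316.4,275.4),.03),("lev",(363,281.4),.03),("stand",(273.9,199),.03),("rest",(399.6,187.4),.02),("pf",(190+432/3,110+220/3),.037),("hend",(190+465/3,110+410/3),.03),("glass",(415.8,281.4),.04)]:print(n,back(T,t,z).round(3))
E
```

```text
top [102.875 107.75  111.25 ] 107.29166666666667
side [98.    99.125 98.5  ] 98.54166666666667
basket [0.449 0.41  0.02 ]
tamper [0.443 0.221 0.03 ]
lev [0.432 0.118 0.03 ]
stand [0.612 0.321 0.03 ]
rest [0.648 0.034 0.02 ]
pf [0.65  0.186 0.037]
hend [0.508 0.159 0.03 ]
glass [0.433 0.002 0.04 ]
```

View pics/mask.png

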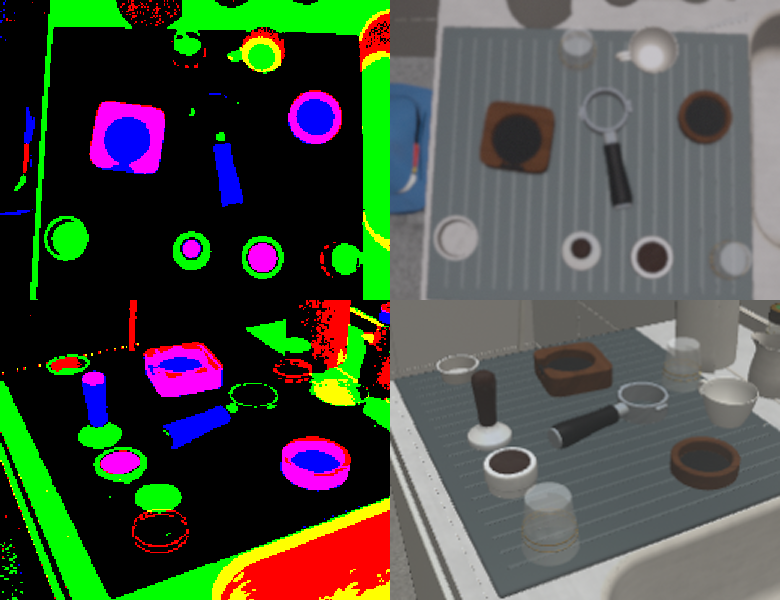

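```bash
cat > fit.py <<'E'
import numpy as np, cv2
from scipy.optimize import minimize
from scipy.ndimage import map_coordinates
from station import vision
from seg import *
K={c:vision.calibration(c) for c in("top","side")}; I={c:np.load(c+".npy") for c in K}
mat={c:np.median(I[c][150:290,230:400].reshape(-1,3),0) for c in K}
U=8; a=np.linspace(0,2*np.pi,72,endpoint=False)
circ=lambda r,z:np.c_[r*np.cos(a),r*np.sin(a),0*a+z]
cyl=lambda r,z0,z1:np.vstack([circ(r,z0),circ(r,z1)])
def masks(c,win,kind):
    x0,y0,x1,y1=win; w=cv2.resize(I[c][y0:y1,x0:x1],None,fx=U,fy=U,interpolation=cv2.INTER_CUBIC)
    V=w.mean(2)-mat[c].mean(); rb=w[...,0]-w[...,2]-(mat[c][0]-mat[c][2])
    m={"brown":(rb>14),"any":(rb>14)|(abs(V)>28),"white":V>28,"dark":V<-28}[kind].astype(np.uint8)
    n,l,s,_=cv2.connectedComponentsWithStats(m); m=(l==1+s[1:,4].argmax()).astype(np.uint8)
    return m
def hull(m): 
    p=cv2.findNonZero(m); return cv2.fillConvexPoly(np.zeros_like(m),cv2.convexHull(p),1)
def world(p,P,yaw):
    c,s=np.cos(yaw),np.sin(yaw); return np.c_[c*P[:,0]-s*P[:,1],s*P[:,0]+c*P[:,1],P[:,2]]+p
def fit(views,P,p0,yaw=None):
    M={c:hull(masks(c,w,k)) for c,w,k in views}
    def cost(q):
        s=0
        for c,w,k in views:
            uv=project(K[c],world(q[:3],P,q[3] if yaw is not None else 0)); uv=((uv-[w[0],w[1]]+.5)*U-.5)
            r=cv2.fillConvexPoly(np.zeros_like(M[c]),cv2.convexHull(np.round(uv).astype(np.int32)),1)
            s+=1-(r&M[c]).sum()/(r|M[c]).sum()
        return s
    q0=list(p0)+([yaw] if yaw is not None else [])
    d=np.vstack([q0]+[np.array(q0)+e for e in np.diag([.008,.008,.006,.1][:len(q0)])])
    r=minimize(cost,q0,method="Nelder-Mead",options=dict(initial_simplex=d,xatol=1e-5,fatol=1e-5,maxiter=400))
    return r.x.round(4),round(r.fun,3)
def W(c,cx,cy,w,h): return (int(cx-w/2),int(cy-h/2),int(cx+w/2),int(cy+h/2))
E
cat > m.py <<'E'
from fit import *
w=W
print("basket",fit([("top",w(0,231.8,270.4,44,40),"white"),("side",w(0,240.6,181.8,38,26),"any")],np.vstack([cyl(.0325,.02,.024),circ(.025,0)]),[.449,.41,.008]))
print("lev",fit([("top",w(0,363,281.4,40,36),"any"),("side",w(0,274.6,249.2,44,46),"any")],cyl(.031,0,.034),[.432,.118,.008]))
print("levtop",fit([("top",w(0,363,281.4,40,36),"brown"),("side",w(0,274.6,249.2,44,46),"brown")],circ(.024,.034),[.432,.118,.008]))
print("foot",fit([("top",w(0,316.4,275.4,36,36),"any"),("side",w(0,261.4,226,44,24),"white")],cyl(.029,0,.014),[.443,.221,.008]))
print("handle top view/side any",fit([("top",w(0,316.4,275.4,36,36),"any"),("side",w(0,261.4,213,40,60),"any")],np.vstack([cyl(.029,0,.012),cyl(.013,.09,.1)]),[.443,.221,.008]))
B=np.array([[x,y,z] for x in(-.054,.046) for y in(-.052,.052) for z in(0,.036)])
Br=[]
for x in(-.044,.036):
    for y in(-.042,.042):
        Br+= [[x+.01*np.cos(t),y+.01*np.sin(t),z] for t in a[::6] for z in(0,.036)]
for PP in(B,np.array(Br)): print("stand",fit([("top",w(0,273.9,199,66,66),"any"),("side",w(0,313.3,182.1,62,44),"any")],PP,[.612,.321,.008],np.pi-.08))
print("rest",fit([("top",w(0,399.6,187.4,48,50),"any"),("side",w(0,394.1,243.8,50,50),"any")],cyl(.041,0,.024),[.648,.034,.008]))
# seat: dark disc edge -> matched step between r 36 and 40 at z=.044 (top view, far half only unaffected by notch)
def step(c,q,r1,r2,z,sel): 
    f=lambda r:map_coordinates(I[c].mean(2) if c!="x" else 0,project(K[c],world([q[0],q[1],z],circ(r,0)[sel],0)).T[::-1],order=1)
    return f(r2).mean()-f(r1).mean()
up=np.cos(a)>-.5
def nm(f,q): r=minimize(f,q,method="Nelder-Mead",options=dict(initial_simplex=[q,[q[0]+.006,q[1]],[q[0],q[1]+.006]],xatol=1e-5,fatol=1e-4)); return r.x.round(4),round(r.fun,1)
# ring: annulus brightness vs inside/outside
def ring(q,cs=("top","side"),z=.037):
    s=0
    for c in cs:
        f=lambda r:map_coordinates(I[c].mean(2),project(K[c],world([q[0],q[1],z],circ(r,0),0)).T[::-1],order=1)
        s-=sum(f(r).mean() for r in(.031,.0325,.034))
        if c=="top": s+=1.5*f(.029).mean()*0
    return s
for cs in(("top","side"),("top",),("side",)): print("pf ring",cs,nm(lambda q:ring(q,cs),[.65,.186]))
for z in(.027,.032,.037,.042,.047): print(z,nm(lambda q:ring(q,("top","side"),z),[.65,.186]))
m=masks("top",w(0,335,221,44,76),"dark"); x0,y0,_,_=w(0,335,221,44,76)
p=cv2.findNonZero(m).reshape(-1,2); p=(p+.5)/U-.5+[x0,y0]
g=np.array([back(K["top"],u,.025) for u in p[::7]])[:,:2]; c=g.mean(0); v=np.linalg.svd(g-c,full_matrices=False)[2][0]; v*=-np.sign(v[0])
e=(g-c)@v; n=(g-c)@[-v[1],v[0]]; print("handle c",c,"yaw",np.degrees(np.arctan2(v[1],v[0])),"ends",(c+v*e.min()).round(4),(c+v*e.max()).round(4),"width",np.ptp(n))
E
python3 m.py
```

```text
basket (array([0.4527, 0.4023, 0.022 ]), np.float64(0.55))
lev (array([0.4345, 0.124 , 0.0034]), np.float64(0.775))
levtop (array([0.4323, 0.1173, 0.0072]), np.float64(0.242))
foot (array([0.4402, 0.2191, 0.0092]), np.float64(0.264))
handle top view/side any (array([0.436 , 0.2192, 0.053 ]), np.float64(0.477))
stand (array([0.6024, 0.3196, 0.0127, 3.0147]), np.float64(0.135))
stand (array([0.6024, 0.3196, 0.0126, 3.0211]), np.float64(0.098))
rest (array([0.647 , 0.035 , 0.0106]), np.float64(0.086))
pf ring ('top', 'side') (array([0.6526, 0.1887]), np.float64(-766.8))
pf ring ('top',) (array([0.6531, 0.1878]), np.float64(-374.8))
pf ring ('side',) (array([0.6527, 0.1892]), np.float64(-394.6))
0.027 (array([0.6548, 0.1887]), np.float64(-680.0))
0.032 (array([0.657 , 0.1959]), np.float64(-730.2))
0.037 (array([0.6526, 0.1887]), np.float64(-766.8))
0.042 (array([0.6487, 0.1829]), np.float64(-732.5))
0.047 (array([0.6508, 0.1874]), np.float64(-664.9))
handle c [0.55332669 0.16788952] yaw -167.94586845817753 ends [0.6019 0.1783] [0.5097 0.1586] width 0.03265416592792049
```

```bash
cat > m2.py <<'E'
from fit import *
D={c:np.linalg.norm(I[c]-mat[c],axis=2) for c in K}; V={c:I[c].mean(2) for c in K}; RB={c:I[c][...,0]-I[c][...,2] for c in K}
def step(F,r,z,q,cs,sel=slice(None),d=.0025):
    s=0
    for c in cs:
        f=lambda rr:map_coordinates(F[c],project(K[c],world([q[0],q[1],z],circ(rr,0)[sel],0)).T[::-1],order=1).mean()
        s+=f(r-d)-f(r+d)
    return -s
def nm(f,q):
    best=None
    for dx in(-.004,.004):
        for dy in(-.004,.004):
            p=[q[0]+dx,q[1]+dy]
            r=minimize(f,p,method="Nelder-Mead",options=dict(initial_simplex=[p,[p[0]-2*dx,p[1]],[p[0],p[1]-2*dy]],xatol=1e-5,fatol=1e-4))
            if best is None or r.fun<best.fun: best=r
    return best.x.round(4),round(float(best.fun),1)
vis=lambda lo:slice(None)
for n,F,r,zs,q,cs in[("basket",V,.0325,(.026,.032,.038),[.449,.405],None),("lev",V,.031,(.036,.042,.048),[.433,.118],None),
  ("levtop",RB,.024,(.042,),[.433,.118],None),("foot",V,.029,(.010,.016,.022,.028),[.440,.219],None),
  ("rest",D,.041,(.026,.032,.038),[.647,.035],None),("bore",{c:-V[c] for c in K},.032,(.032,),[.647,.035],None),("seat",{c:RB[c]*-1. for c in K},.038,(.038,.044,.050),[.612,.321],None)]:
    print(n)
    for z in zs: print("  ",z,*[nm(lambda q:step(F,r,z,q,c),q) for c in(("top","side"),("top",),("side",))])
print("handle top",[nm(lambda q:step(RB,.013,z,q,("top",)),[.440,.219]) for z in (.1,.105)])
E
python3 m2.py
python3 - <<'E'
from fit import *
# overlay check
o=[]
for c,(y0,y1,x0,x1) in{"top":(170,310,200,330),"side":(150,235,210,340)}.items():
    o.append(cv2.resize(I[c][y0:y1,x0:x1,::-1].clip(0,255).astype(np.uint8),None,fx=4,fy=4))
    y=o[-1]
    def dr(P,col): 
        for u in project(K[c],P): cv2.circle(y,tuple(int(t) for t in ((u-[x0,y0]+.5)*4)),1,col,-1)
    dr(world([.6024,.3196,.008],circ(.038,.036),0),(0,255,255)); B=np.array([[x,y_,.036] for x,y_ in[(-.054,-.052),(.046,-.052),(.046,.052),(-.054,.052)]])
    L=np.vstack([np.linspace(B[i],B[(i+1)%4],40) for i in range(4)]); dr(world([.6024,.3196,.008],L,3.021),(0,255,0))
    dr(world([.449,.405,.008],circ(.0325,.024),0),(0,0,255))
h=max(a.shape[0] for a in o); o=[cv2.copyMakeBorder(a,0,h-a.shape[0],0,0,0) for a in o]
r=np.hstack(o); print(r.shape); cv2.imwrite("pics/ov.png",cv2.resize(r,(780,int(r.shape[0]*780/r.shape[1]))))
E
```

```text
basket
   0.026 (array([0.4541, 0.406 ]), -36.8) (array([0.4538, 0.4061]), -33.3) (array([0.465 , 0.4127]), -6.4)
   0.032 (array([0.4535, 0.4058]), -73.1) (array([0.4535, 0.405 ]), -34.4) (array([0.4538, 0.4074]), -41.2)
   0.038 (array([0.4529, 0.4019]), -47.1) (array([0.4531, 0.4039]), -35.4) (array([0.4515, 0.396 ]), -42.3)
lev
   0.036 (array([0.4342, 0.1228]), -72.4) (array([0.4324, 0.1154]), -53.9) (array([0.4344, 0.1238]), -85.9)
   0.042 (array([0.4321, 0.1159]), -137.1) (array([0.4323, 0.116 ]), -53.5) (array([0.4319, 0.1159]), -83.8)
   0.048 (array([0.4299, 0.1088]), -70.5) (array([0.4321, 0.1165]), -52.8) (array([0.4297, 0.1079]), -79.3)
levtop
   0.042 (array([0.4323, 0.1171]), -20.7) (array([0.4327, 0.1165]), -6.9) (array([0.4321, 0.1172]), -13.9)
foot
   0.01 (array([0.4407, 0.2205]), -67.9) (array([0.4406, 0.2189]), -41.4) (array([0.4429, 0.2301]), -55.5)
   0.016 (array([0.4402, 0.2198]), -92.7) (array([0.4403, 0.2189]), -41.2) (array([0.4404, 0.2215]), -54.8)
   0.022 (array([0.4393, 0.2165]), -74.0) (array([0.4401, 0.2189]), -40.7) (array([0.4383, 0.2126]), -53.0)
[... 273 characters left out ...]
.6443, 0.0369]), -55.3) (array([0.6314, 0.0166]), -34.2)
   0.038 (array([0.6431, 0.0381]), -64.0) (array([0.643 , 0.0379]), -55.9) (array([0.6386, 0.0255]), -20.6)
bore
   0.032 (array([0.6466, 0.0343]), -25.4) (array([0.6524, 0.0279]), -14.9) (array([0.6465, 0.0344]), -14.1)
seat
   0.038 (array([0.604 , 0.3207]), -27.7) (array([0.6032, 0.3196]), -24.7) (array([0.6077, 0.3295]), -16.2)
   0.044 (array([0.6025, 0.3191]), -40.2) (array([0.6022, 0.3191]), -24.2) (array([0.603 , 0.3192]), -16.1)
   0.05 (array([0.6012, 0.3176]), -24.9) (array([0.6011, 0.3184]), -23.7) (array([0.598 , 0.3089]), -15.6)
handle top [(array([0.44  , 0.2189]), -10.6), (array([0.4398, 0.2189]), -10.5)]
(560, 1040, 3)
```

View pics/ov.png

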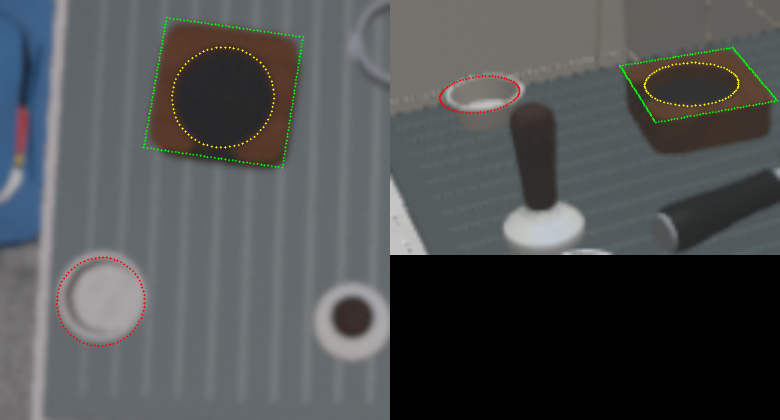

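The overlay matches the stand's block and seat (yellow/green, around 225,95 in the top part) and the basket rim (100,300). Heights agree in both views. I'll check the full side picture for obstacles before moving.

View pics/side0.png

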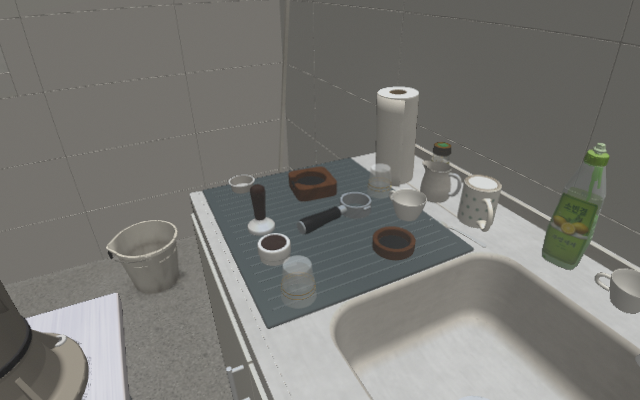

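```bash
python3 - <<'E'
from station import robot
print(robot.current_eef_rot(),robot.tip_reach,robot.current_finger_gap(),robot.current_joint_positions(),robot.current_time_s())
for p,y in[([.44,.219,.2],0),([.44,.219,.2],180),([.588,.175,.0285],12),([.588,.175,.0285],192),([.54,.33,.05],-7),([.54,.33,.05],173),([.45,.406,.04],0),([.432,.116,.04],90),([.432,.116,.04],-90),([.6,.319,.1],0)]:
    q=robot.inverse_kinematics(p,[180,0,y]); print(p,y,None if q is None else [round(float(t)) for t in q])
E
```

```text
[1.79998222e+02 1.38263911e-03 1.68414294e+01] 0.017 1.0016353946435799 [70.77587593 17.81219676  0.80072926 86.60380319 -0.25141813 75.58402425
 -1.55775825] 1.8
[0.44, 0.219, 0.2] 0 [11, 19, -49, 99, 15, 69, -133]
[0.44, 0.219, 0.2] 180 [18, 23, -61, 98, 22, 71, 42]
[0.588, 0.175, 0.0285] 12 [8, 43, -40, 90, 31, 59, -119]
[0.588, 0.175, 0.0285] 192 [15, 49, -53, 90, 42, 64, 53]
[0.54, 0.33, 0.05] -7 [-5, 46, -46, 85, 35, 64, -155]
[0.54, 0.33, 0.05] 173 [-4, 47, -49, 85, 37, 65, 24]
[0.45, 0.406, 0.04] 0 [-18, 41, -39, 91, 29, 59, -155]
[0.432, 0.116, 0.04] 90 [31, 35, -63, 115, 40, 54, -53]
[0.432, 0.116, 0.04] -90 [30, 35, -62, 115, 39, 53, 128]
[0.6, 0.319, 0.1] 0 [-7, 45, -40, 74, 29, 71, -138]
```

The side picture shows only the sink (right) and low crockery along the arm's path, with the paper towel (397,135) behind the mat. Tamper first, for practice: grip the handle and set it in the rest.

```bash
cat > arm.py <<'E'
from station import robot, fingers, vision, workorder, recognise
import numpy as np
def down(p,yaw):
    q0=np.array(robot.current_joint_positions()); best=None
    for y in(yaw,yaw+180,yaw-180):
        q=robot.inverse_kinematics(list(p),[180,0,y])
        if q is not None:
            c=np.abs(np.array(q)-q0).max()
            if best is None or c<best[0]: best=(c,y)
    return [180,0,best[1]]
def go(p,yaw): robot.move_to(list(p),down(p,yaw))
def up(z,v=.2): p=np.array(robot.current_tool_pos()); p[2]=z; robot.line_to(list(p),velocity=v)
def line(p,v=.15,f=None,yaw=None): return robot.line_to(list(p),orientation=None if yaw is None else down(p,yaw),velocity=v,f_stop=f)
def st(m=""): print(m,"t",round(robot.current_time_s(),2),"tcp",np.round(robot.current_tool_pos(),4),"gap",round(robot.current_finger_gap(),3),"F",np.round(robot.current_contact_force(),1),"pad",np.round(robot.current_gripper_force(),1))
E
python3 - <<'E'
from arm import *
robot.move_j([-26,17.8,0.8,86.6,-.25,75.6,-1.56])
st("swung"); print(robot.current_eef_rot())
go([.44,.219,.17],0); print(np.round(robot.current_joint_positions()))
fingers.gripper_to(.7)
line([.44,.219,.075],.15)
st("at tamper")
fingers.gripper_to(0.0,force=60); st("gripped")
up(.125); st("lifted")
E
```

```text
swung t 4.69 tcp [0.5045 0.2189 0.2484] gap 1.002 F [-0.6 -0.3 -0.5] pad 0.0
[1.79998985e+02 4.35713052e-02 1.13482369e+02]
[-20.  15. -10. 102.   3.  63.  59.]
at tamper t 6.85 tcp [0.4407 0.2194 0.0757] gap 0.701 F [ 0.4  0.6 -0.1] pad 0.0
gripped t 7.24 tcp [0.4408 0.2195 0.0763] gap 0.324 F [-0.8  0.4  5.7] pad 58.6
lifted t 7.64 tcp [0.4406 0.2192 0.1245] gap 0.332 F [-0.4  0.7 -4.3] pad 59.5
```

```bash
python3 - <<'E'
from arm import *
line([.6462,.0352,.14],.25); 
line([.6462,.0352,.112],.1); st("above")
hit=line([.6462,.0352,.082],.05,f=6); st(f"down {hit}")
import cv2
a=vision.grab_frame("side")[200:290,340:450]; b=vision.grab_frame("top")[130:230,345:455]
cv2.imwrite("pics/t1.png",np.hstack([cv2.resize(a[:,:,::-1],(400,330),interpolation=2),cv2.resize(b[:,:,::-1],(363,330),interpolation=2)]))
E
```

```text
above t 9.33 tcp [0.6454 0.0358 0.1115] gap 0.327 F [-0.5 -1.  -4.1] pad 59.5
down True t 9.88 tcp [0.646  0.035  0.0844] gap 0.324 F [-0.7 -0.3  4. ] pad 59.8
```

View pics/t1.png

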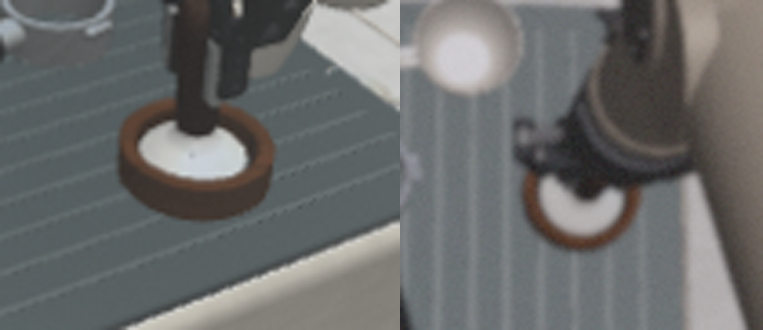

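Both views show the foot inside the rest's bore, and the stop height matches the floor. Release it, then the portafilter.

```bash
python3 - <<'E'
from arm import *
import cv2
fingers.gripper_to(.7); up(.16); st("released")
g=[.588,.1748]
go([*g,.15],12); line([*g,.06],.2); line([*g,.027],.08,f=8); st("at pf")
fingers.gripper_to(0.0,force=110); st("grip")
up(.095,.12); st("lift")
p=[.537,.3272]
line([*p,.095],.15,yaw=-7); st("over"); print(robot.current_eef_rot())
robot.pause(.3)
for c in("side","top"):
    np.save(f"{c}_pf.npy",np.mean([vision.grab_frame(c).astype(float) for _ in range(4)],0))
a=np.load("side_pf.npy")[130:250,230:390]; b=np.load("top_pf.npy")[150:270,220:340]
cv2.imwrite("pics/p1.png",np.hstack([cv2.resize(a[:,:,::-1],(440,330),interpolation=2),cv2.resize(b[:,:,::-1],(330,330),interpolation=2)]))
E
```

```text
released t 10.93 tcp [0.6435 0.0348 0.1598] gap 0.697 F [-0.  -0.7 -0.9] pad 0.0
at pf t 12.73 tcp [0.5877 0.1748 0.0265] gap 0.699 F [ 0.   0.2 -0.3] pad 0.0
grip t 13.16 tcp [0.5885 0.175  0.028 ] gap 0.274 F [-0.8 -0.5  3.5] pad 107.9
lift t 13.88 tcp [0.5874 0.1746 0.0937] gap 0.274 F [-0.7 -0.  -3.5] pad 108.1
over t 15.1 tcp [0.5376 0.3255 0.0947] gap 0.273 F [ 0.1 -0.  -4. ] pad 108.1
[-1.79908880e+02  1.45728706e-02  1.72908109e+02][ WARN:0@14.933] global loadsave.cpp:1063 imwrite_ Unsupported depth image for selected encoder is fallbacked to CV_8U.
```

View pics/p1.png

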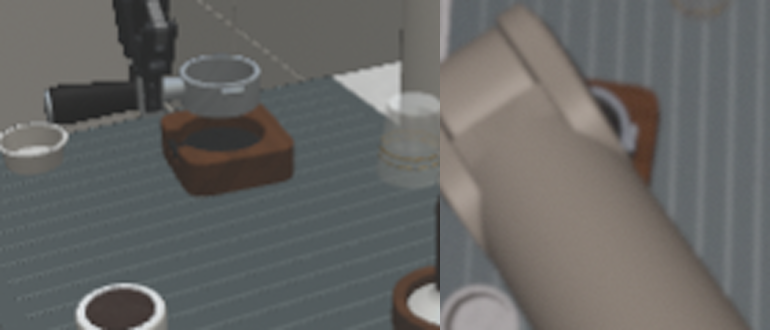

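```bash
python3 - <<'E'
from arm import *
from fit import *
V=np.load("side_pf.npy").mean(2); z=.0355+.0680
st()
z=.008+robot.current_tool_pos()[2]-.028+.029
def f(q):
    return -sum(map_coordinates(V,project(K["side"],world([q[0],q[1],z],circ(r,0),0)).T[::-1],order=1).mean() for r in(.031,.0325,.034))
for s in([.605,.317],[.60,.322],[.6,.315]):
    r=minimize(f,s,method="Nelder-Mead",options=dict(initial_simplex=[s,[s[0]+.006,s[1]],[s[0],s[1]+.006]])); print(z,r.x.round(4),r.fun)
E
```

```text
t 15.8 tcp [0.537  0.3272 0.095 ] gap 0.271 F [-0.   0.2 -4.1] pad 108.1
0.10399750744748493 [0.6016 0.3174] -374.22311430571256
0.10399750744748493 [0.6016 0.3174] -374.22302995981727
0.10399750744748493 [0.6016 0.3174] -374.2231769019765
```

```bash
python3 - <<'E'
from arm import *
p=[.538,.328]
line([*p,.075],.1); h=line([*p,.046],.04,f=8); st(f"down {h}")
E
```

```text
down True t 16.82 tcp [0.5373 0.3278 0.0476] gap 0.276 F [-0.9 -0.6  4.5] pad 109.3
```

```bash
python3 - <<'E'
from arm import *
import cv2
fingers.gripper_to(.6); up(.15); st("rel")
b=[.4535,.4058]
go([*b,.15],-47); fingers.gripper_to(.92,force=25)
a=np.mean([vision.grab_frame("side").astype(float) for _ in range(4)],0); np.save("side_b.npy",a)
t=np.mean([vision.grab_frame("top").astype(float) for _ in range(4)],0); np.save("top_b.npy",t)
cv2.imwrite("pics/b1.png",np.hstack([cv2.resize(a[130:250,210:370,::-1].clip(0,255).astype(np.uint8),(440,330),interpolation=2),cv2.resize(t[150:270,220:340,::-1].clip(0,255).astype(np.uint8),(330,330),interpolation=2)]))
line([*b,.045],.2); h=line([*b,.0],.04,f=4); st(f"touch {h}"); robot.pause(.1); st()
E
```

```text
rel t 17.88 tcp [0.5347 0.3261 0.1489] gap 0.601 F [-0.5  0.2 -1.2] pad 0.0
touch True t 20.9 tcp [0.4533 0.4056 0.0146] gap 0.921 F [-0.6 -1.1  4.7] pad 2.3
 t 21.0 tcp [0.4533 0.4056 0.0147] gap 0.921 F [-0.3 -0.7  4.2] pad 2.2
```

View pics/b1.png

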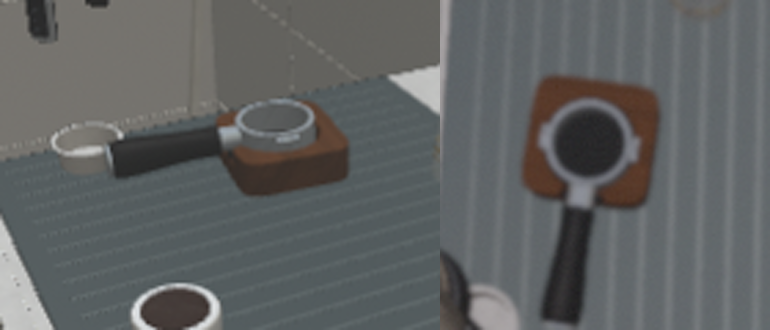

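The portafilter sits in the seat with its handle through the notch. Now I'll measure its ring centre, then grip the basket by the rim.

```bash
python3 - <<'E'
from arm import *
from fit import *
V={"side":np.load("side_b.npy").mean(2),"top":np.load("top_b.npy").mean(2)}
for cs in(("side","top"),("side",),("top",)):
  for z in(.054,.057,.060):
    f=lambda q:-sum(map_coordinates(V[c],project(K[c],world([q[0],q[1],z],circ(r,0),0)).T[::-1],order=1).mean() for r in(.031,.0325,.034) for c in cs)
    s=[.600,.317];r=minimize(f,s,method="Nelder-Mead",options=dict(initial_simplex=[s,[s[0]+.006,s[1]],[s[0],s[1]+.006]])); print(cs,z,r.x.round(4),round(r.fun,1))
b=[.4535,.4058]
line([*b,.036],.1); fingers.gripper_to(0.,force=25); st("grip"); up(.06,.1); st("lift"); up(.12); robot.pause(.2); st()
import cv2
a=vision.grab_frame("side"); cv2.imwrite("pics/b2.png",cv2.resize(a[100:220,190:350,::-1],(640,480),interpolation=2))
E
```

```text
('side', 'top') 0.054 [0.6018 0.3206] -688.9
('side', 'top') 0.057 [0.6013 0.3195] -724.1
('side', 'top') 0.06 [0.6003 0.3176] -719.8
('side',) 0.054 [0.6048 0.3267] -382.4
('side',) 0.057 [0.6022 0.3213] -381.9
('side',) 0.06 [0.5997 0.3158] -380.9
('top',) 0.054 [0.6016 0.3193] -347.3
('top',) 0.057 [0.601 0.319] -347.5
('top',) 0.06 [0.6004 0.3187] -347.5
grip t 21.68 tcp [0.4531 0.4054 0.0359] gap 0.719 F [-1.1 -1.1  4.2] pad 26.3
lift t 22.07 tcp [0.4534 0.4057 0.0602] gap 0.719 F [-0.2  0.2 -0.9] pad 27.3
 t 22.73 tcp [0.4524 0.4048 0.1182] gap 0.719 F [-0.  -0.5 -0.3] pad 27.4
```

View pics/b2.png

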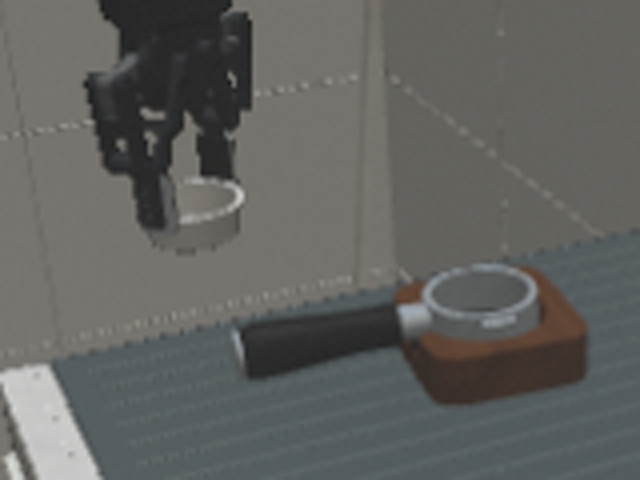

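The basket hangs level in the fingers (rim at about 200,195); the seated ring is at 480,290. Placing it.

```bash
python3 - <<'E'
from arm import *
p=[.6013,.3195]
line([*p,.12],.2); robot.pause(.3); line([*p,.085],.08); robot.pause(.2); st("over")
h=line([*p,.067],.03,f=4); st(f"down {h}"); robot.pause(.2); st()
E
```

```text
over t 24.87 tcp [0.6018 0.3198 0.0858] gap 0.72 F [ 0.2 -0.2  0.2] pad 27.4
down True t 25.41 tcp [0.6013 0.3195 0.0688] gap 0.716 F [-0.6  0.3  4.2] pad 30.1
 t 25.61 tcp [0.6013 0.3194 0.0688] gap 0.718 F [-0.6  0.1  5.5] pad 30.5
```

```bash
python3 - <<'E'
from arm import *
import cv2
up(.0697,.02); st(); fingers.gripper_to(.95); st("rel"); up(.15)
l=[.4321,.116]
go([*l,.15],90); print(np.round(robot.current_joint_positions()),robot.current_eef_rot().round(1))
a=np.mean([vision.grab_frame("side").astype(float) for _ in range(4)],0); np.save("side_l.npy",a)
t=np.mean([vision.grab_frame("top").astype(float) for _ in range(4)],0); np.save("top_l.npy",t)
cv2.imwrite("pics/l1.png",np.hstack([cv2.resize(a[130:250,210:370,::-1].clip(0,255).astype(np.uint8),(440,330),interpolation=2),cv2.resize(t[150:270,220:340,::-1].clip(0,255).astype(np.uint8),(330,330),interpolation=2)]))
E
```

```text
t 25.87 tcp [0.6013 0.3193 0.0692] gap 0.715 F [ 0.7 -0.9  0.2] pad 27.7
rel t 26.2 tcp [0.6011 0.3193 0.0693] gap 0.95 F [ 0.2 -0.5 -0.4] pad 0.0
[-29.  11.  13. 111.  -3.  59. -14.] [180.   -0.   90.1]
```

View pics/l1.png

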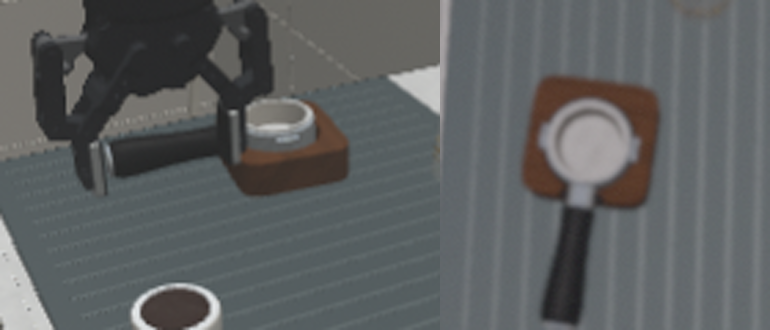

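The basket sits down in the ring, level (590,145 in the right part). Leveller next.

```bash
python3 - <<'E'
from arm import *
l=[.4321,.116]
line([*l,.06],.2); line([*l,.035],.08,f=5); robot.pause(.1); st("at"); fingers.gripper_to(0.,force=60); st("grip"); z0=robot.current_tool_pos()[2]
up(.15); st("lift")
p=[.6013,.3195]
line([*p,.15],.2); robot.pause(.3); line([*p,z0+.053+.012],.1); robot.pause(.2); st("over")
h=line([*p,z0+.053-.002],.03,f=4); robot.pause(.2); st(f"down {h} z0 {z0:.4f}")
E
```

```text
at t 29.34 tcp [0.4329 0.1162 0.0358] gap 0.955 F [-0.6 -0.1 -0.6] pad 0.0
grip t 29.66 tcp [0.4327 0.1162 0.0361] gap 0.705 F [-1.1 -0.4  5.6] pad 63.9
lift t 30.38 tcp [0.4314 0.1159 0.1488] gap 0.696 F [-0.1  0.2 -4. ] pad 65.4
over t 32.99 tcp [0.6021 0.3198 0.1023] gap 0.704 F [ 0.2  0.3 -2.2] pad 65.4
down True z0 0.0361 t 33.64 tcp [0.6014 0.3195 0.0878] gap 0.701 F [1.1 0.3 5.3] pad 66.2
```

```bash
python3 - <<'E'
from arm import *
import cv2
fingers.gripper_to(.95); up(.17,.15); go([.42,.1,.3],90); robot.pause(.3); st()
a=vision.grab_frame("side"); t=vision.grab_frame("top")
cv2.imwrite("pics/f1.png",np.hstack([cv2.resize(a[130:310,210:450,::-1],(440,330),interpolation=2),cv2.resize(t[110:310,200:420,::-1],(340,330),interpolation=2)]))
E
```

```text
t 36.17 tcp [0.4203 0.1005 0.2995] gap 0.95 F [0.4 0.5 0.4] pad 0.0
```

View pics/f1.png

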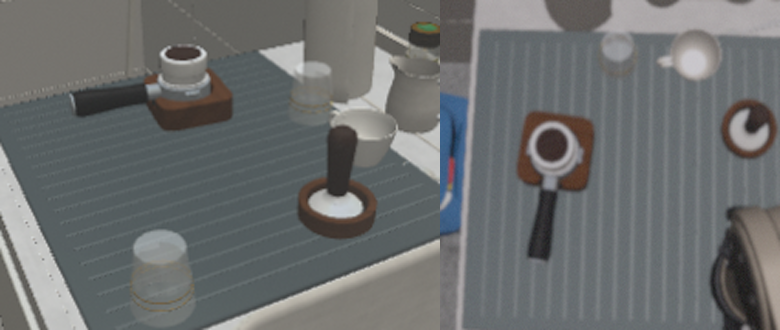

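Leveller on the basket (185,65), tamper in its rest (340,205), glasses and cup undisturbed. I'll check the tamper's lean and the leveller's height by projection.

```bash
python3 - <<'E'
from arm import *
from fit import *
o=[]
for c,(x0,y0,w,h) in{"side":(280,140,140,130),"top":(230,120,190,100)}.items():
    im=np.mean([vision.grab_frame(c).astype(float) for _ in range(6)],0).clip(0,255).astype(np.uint8)
    s=540/h if c=="side" else 3; s=3
    y=cv2.resize(im[y0:y0+h,x0:x0+w,::-1],None,fx=s,fy=s,interpolation=2)
    def dr(P,p,col):
        for u in project(K[c],world(p,P,0)): cv2.circle(y,tuple(int(t) for t in((u-[x0,y0]+.5)*s)),1,col,-1)
    dr(circ(.012,.102),[.6462,.0352,.016],(0,255,0)); dr(circ(.029,.014),[.6462,.0352,.016],(0,255,255))
    dr(circ(.031,.034),[.6013,.3195,.061],(0,0,255)); dr(circ(.031,.0),[.6013,.3195,.061],(255,0,0))
    o.append(y)
H=max(a.shape[0] for a in o); o=[cv2.copyMakeBorder(a,0,H-a.shape[0],0,0,0) for a in o]
r=np.hstack(o); r=cv2.resize(r,(780,int(H*780/r.shape[1]))); cv2.imwrite("pics/f2.png",r)
E
```

```text
(no output)
```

View pics/f2.png

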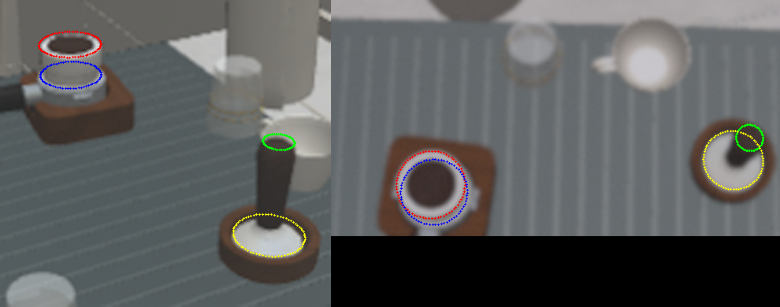

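The projected outlines (leveller red, tamper handle top green) lie on the pictured objects, so everything is upright and at the expected height.

```bash
python3 -c "
from station import workorder; print(workorder.close_job())"
```

```text
the job is handed in; nothing more can be done
None
```

The job is handed in at about 37 s of robot time: portafilter in the stand, basket in it, leveller on top and tamper in its rest, with the glasses and cup left where they stood. The final pictures agree, but the judge's result was not shown.

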